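Load the bridge blanks, unlock the slotting carrier and index it to its next station

TASK

Lay every dark bridge blank flat in a bay of its own on the locked carrier, then pull the looped spring clip sideways out of the cross-drilled lock pin and leave it lying in the steel tray. Next pull the lock pin's T-handle up and turn it a quarter turn so that it rests in its shallow notch and stays out, and only then slide the loaded carrier along to its next station, the middle one of three, until it sits in the detent. Leave the other things on the bench where they are; at the end every blank must still lie flat in its bay.

Things in the scene. Friction and masses are not known exactly. Their poses are not given: they have to be found in the camera images.
- blank1: Rough-sawn dark wood bridge blank, a plain block 96 x 26 x 16 mm (its x, y, z), 45 g; origin at its centre. Starts lying on the bench, 16 mm side upright. Two to four blanks are present, the others are absent (None). Any blank may go in any bay.
- blank2: Rough-sawn dark wood bridge blank, a plain block 96 x 26 x 16 mm (its x, y, z), 45 g; origin at its centre. Starts lying on the bench, 16 mm side upright. Two to four blanks are present, the others are absent (None). Any blank may go in any bay.
- blank3: Rough-sawn dark wood bridge blank, a plain block 96 x 26 x 16 mm (its x, y, z), 45 g; origin at its centre. Starts lying on the bench, 16 mm side upright. Two to four blanks are present, the others are absent (None). Any blank may go in any bay.
- blank4: Rough-sawn dark wood bridge blank, a plain block 96 x 26 x 16 mm (its x, y, z), 45 g; origin at its centre. Starts lying on the bench, 16 mm side upright. Two to four blanks are present, the others are absent (None). Any blank may go in any bay.
- clip: Loose steel spring clip, level, 47 g. Origin at the centre of its loop (32 mm outside, 23 mm inside, 9 mm tall). A straight leg (5 mm thick) runs from it along the clip's +x to 76 mm, a wavy sprung leg beside it on the +y side, up to 15 mm off the x axis. At the start its legs hold the lock pin, 55 mm from the origin, 40 mm above the bench, the loop in free air on the fixture's -x side.
- clip_tip (a point): End of the clip's straight leg, 74 mm from the loop centre along the clip's +x. The clip comes out of the pin when pulled along its own -x by 30 mm or more, with about 10 N; while it is in, the pin cannot be lifted. The loop can be gripped from above across its 32 mm, fingers closing along the clip's y.
- tray: Fixed open steel tray, 125 x 125 mm outside, walls 4 mm thick and 18 mm high, floor about 4 mm thick; origin at the centre of its underside on the bench.
- fixture: Fixed plywood bed with the slide, which runs along the fixture's y; its -x side faces the robot; it may be turned some degrees. Origin on the bench. The bed is 8 mm thick, y -165 to +255 mm, x -60 to +70 mm. The lock pin stands at y = -220 mm, x = 0. Three brass marks on the bed's front edge show the stations at y = -55, 45, 145 mm.
- carrier (a joint): Travel of the carrier along the fixture's +y in m: 0 at the locked loading station, 0.100 at the next (middle) station, 0.200 at the last. A sprung ball detent at each station centres the carrier from up to about 4 mm either side; leaving a detent takes about 5 N, sliding between about 1 N. It cannot move while the lock pin is down.
- carrier_floor (a point): Centre of the carrier's floor (top surface, 18 mm above the bench), turned as the fixture. The carrier is a plywood plate 122 x 216 mm (x, y) with four bays side by side along y, each 108 (x) by about 34 mm (y), parted by lands 18 mm wide and 4 mm high; the same low lip closes the bays' ends. A steel tongue on its -y end reaches under the lock pin.
- bay1 (a point): Centre of the floor of bay 1 of the carrier (18 mm above the bench), at y = -78 mm from carrier_floor; a blank lies in it with its length along the fixture's x, which leaves about 4 mm free on each side and 6 mm at each end.
- bay2 (a point): Centre of the floor of bay 2 of the carrier (18 mm above the bench), at y = -26 mm from carrier_floor; a blank lies in it with its length along the fixture's x, which leaves about 4 mm free on each side and 6 mm at each end.
- bay3 (a point): Centre of the floor of bay 3 of the carrier (18 mm above the bench), at y = 26 mm from carrier_floor; a blank lies in it with its length along the fixture's x, which leaves about 4 mm free on each side and 6 mm at each end.
- bay4 (a point): Centre of the floor of bay 4 of the carrier (18 mm above the bench), at y = 78 mm from carrier_floor; a blank lies in it with its length along the fixture's x, which leaves about 4 mm free on each side and 6 mm at each end.
- carrier_handle (a point): On the carrier's push handle, an upright dark wooden block 24 mm (x) by 18 mm (y) at the middle of the carrier's front (-x) edge, from 18 mm to 64 mm above the bench; the point lies on its vertical axis at its top, 64 mm above the bench. It can be gripped from above across its 18 mm or pushed.
- station2 (a point): Where carrier_floor lies when the carrier sits in the middle station.
- pin_handle (a point): Centre of the lock pin's black T-handle, a bar 44 mm long, 12 mm wide and 14 mm high on top of the pin (with the pin down it spans 76 to 90 mm above the bench, its length along the fixture's y); its x axis lies across the bar and its y axis along it.
- pin_hole (a point): Middle of the 6 mm cross hole in the 16 mm thick lock pin; the hole runs along this point's x axis (the fixture's x while the pin is down). Bracket: a plate (fixture x -16 to +46 mm, y 22 mm either side, top at 52 mm) on a column behind the pin; on it a square notched collar 36 mm wide, top at 68.5 mm, deep slot along y, shallow notch along x. A ledge 37 mm high at x -29 to -23 mm bears the clip.
- pin_lift (a joint): Lift of the lock pin in m, 0 when fully down (carrier locked), at most 0.021; its spring pulls it down with 5 N at 0 and 9 N at the top. Its tip leaves the carrier at 0.006. Turning is free above 0.0165; resting in the shallow notch it reads about 0.013.
- pin_turn (a joint): Turn of the lock pin about the vertical in rad (positive anticlockwise from above), 0 with the bar along the fixture's y; it may be turned either way up to 1.66. The rest notch is at +1.571 or -1.571, entered within about 0.1 rad; let go there, the pin drops about 3 mm into the notch and stays.
- jar: Bystander: small amber glass jar, 48 mm across, 45 mm high; origin at the centre of its underside.
- cork_block: Bystander: cork sanding block, 85 x 42 x 30 mm; origin at the centre of its underside.
There are look-alikes about, which are no part of the job. Leave any pink or white look-alike of the blank3 alone. Leave any turquoise look-alike of the blank1 alone.

How it is judged:
By the outcome, as a careful person would: the job done as asked, in the order asked, and still so for the second after the job is handed in, with the robot touching nothing.
Of blank1, blank2, blank3, blank4 only 2 to 4 are there at a start; the rules pass over those that are not, and their reading is None.
At some moment in a run one of blank1, blank2, blank3, blank4 may be knocked a few centimetres aside while the robot is not near it.
Once in a run the grip may slacken for a moment while it holds something.
It also fails if it takes over 210 s, if anything falls off the work surface, if the arm or the gripper's body presses on something with over 40 N, if the wrist force passes 120 N, or if a joint passes its speed limit or range.

ROBOT

A 7-joint arm with a two-finger parallel gripper is mounted at the origin on the work surface. World frame = base frame: x ahead of the robot, y to its left, z up, the work surface at z = 0. Lengths are in m, angles in degrees, forces in N, time in s.
With the tool pointing down it reaches from about 0.425 to 0.875 m from the base axis. Payload 4.7 kg.
Tool frame: the origin (TCP) lies at the very end of the fingers, on their centre line; the grasp point (between the pads) lies 19 mm behind it; z points along the fingers, y is the line along which they close (so a half turn about z gives the same grasp; the last joint's range is limited). The gripper opens to 87 mm and grips with 3 to 60 N. Pads are 19 mm wide; open, the fingers measure 117 mm over their backs; the gripper's body (75 mm by 190 mm) begins 51 mm behind the grasp point.
Start: joints at [65.38, 18.392, -4.016, 83.108, 1.295, 78.541, -3.26], TCP at [0.279, -0.587, 0.223] pointing down, gripper open.
Joint ranges: [-163.93, 163.93], [-17.29, 119.83], [-79.2, 71.16], [3.27, 140.29], [-89.18, 269.18], [5.43, 117.66], [-154.24, 154.24]. Speed limits (degrees/s): [147.25, 147.25, 180, 180, 180, 180, 180].

INTERFACE

Orientations are given as [roll, pitch, yaw] about the fixed x, y, z axes, in that order (R = Rz(yaw) Ry(pitch) Rx(roll)).
In Python, from cell import get_obs, read_camera, sign_off, silhouettes gives the robot as it stands.
- The arm moves only by the tool play_rows, never from a script. Its argument "steps" is a list that holds one entry, the list of rows, each a list of 7 numbers: the shift along the tool's x, y, z in m, then the turn, a rotation vector about the tool's x, y, z in rad, then the finger opening in m, from 0 to 0.087. A call has 1 to 12 rows; each row shifts and turns the commanded pose from where the row before left it, along the tool's axes as they then stand; what a row does not reach is not made up. A row lasts 1/10 s, in which the tool goes at most 50 mm and 8.59 degrees, less where a joint would pass 70% of its speed; a pose out of reach is approached as far as the arm can. A call is refused whole if a number of a shift passes 0.05 or a number of a turn 0.15, either way. A call with a gripper value outside its range is refused whole. The fingers move at their own pace and stop on an object; "force" is the grip in N (left out, the last holds). Time passes only in rows, so rows that do not move let the fingers close. It gives the time, the measured TCP pose, the force, the opening and the grip force at its end, in the units of the state.
- get_obs(): the state, without advancing time (a new reading comes with each control period).
- read_camera(name): name is "scene" or "top" or "wrist"; returns a dict with "frame" (384x512x3 uint8, red, green, blue), "intrinsics" (3x3 intrinsics, pixels), "k1" (the pictures are not rectified: a ray, as slopes to the right and down, at radius r is drawn at 1 + k1 r^2 times it, then the intrinsics apply), "view" (4x4, takes a point from world to camera coordinates). Camera axes: x right, y up, looking along -z (the intrinsics and any distortion apply to the point x, -y, -z); pixel columns grow to the right and rows downward; lengths in m; the calibration is good to about 2 mm. A picture is of the moment at which its call begins. There is no depth.
- sign_off(): hands the job in; it is judged then, once.
Trained networks look in the newest picture that a camera, given by its name, has taken for a name from the list of things; names that differ only in an ending like _2 or _b are one class to them, and where a whole thing is asked for, a point or a joint stands for the part that bears it (a point fixed in the world has none). Each returns a list of dicts, best first, with "p" (0 to 1); they miss things now and then, are a little off and sometimes report something else, mostly with a low value. They report only what shows in the picture. A call takes as long as a camera call. They do not tell look-alikes from the thing itself.
- silhouettes(camera, name): "pixels" (384x512 bool, what is visible of it) and "extent" ([left, top, right, bottom] in pixels, round what is visible of it).
The state is a dict: "time_s": time; "qpos": joint angles; "joint_velocities": joint speeds; "effort": joint torques, N m; "tool_pos": TCP position; "tool_rot": TCP orientation; "force": force on the tool from outside, world axes, zero at the start; "wrist_torque": the same for the moment, N m; "grip_width": finger opening in m; "grasp_force": force on a finger pad.
Only numpy, scipy, OpenCV 4.12 (cv2) and the standard library are available. Lean on these libraries where they do the work, as an engineer would, in place of code of your own. Each camera call takes 0.05 s, during which the arm holds its last target. There are 200 camera calls.

## Working session

There is one attempt and no reset: what is moved stays moved. The work goes in short steps, Python scripts to look and compute and a tool call to move; the robot and the scene stay as the last step left them, time stands still between calls to the robot, and variables do not carry over. Pictures are saved under pics/ and viewed, at most 18 in all, crops included, and the job is handed in when it is done.

Besides the shell and the picture viewer there is one more tool, called as name([rows], argument=value, ...), one row to a line, values as JSON. play_rows: Moves the arm, as the interface text tells. Its arguments: {"type":"object","properties":{"steps":{"type":"array","items":{"type":"array","items":{"type":"array","items":{"type":"number"}}}},"force":{"type":"number"}},"required":["steps"]}

```bash
mkdir -p pics; ls; python3 - <<'E'
from cell import *
import cv2,numpy as np
for c in("scene","top"):
    r=read_camera(c); cv2.imwrite(f"pics/{c}0.png",cv2.resize(r["frame"][:,:,::-1],None,fx=1.5,fy=1.5))
    print(c,r["intrinsics"].tolist(),r["k1"],r["view"])
    for n in("blank1","clip","tray","fixture","carrier_handle","pin_handle","jar","cork_block"):
        print(n,[(round(d["p"],2),[int(v) for v in d["extent"]]) for d in silhouettes(c,n)][:7])
print(get_obs())
E
```

```text
pics
scene [[485.3981207935954, 0.0, 260.1241361845347], [0.0, 485.3981207935954, 194.16764623135992], [0.0, 0.0, 1.0]] -0.18110213747162646 [[-0.22824424  0.973594   -0.00439186  0.09132924]
 [-0.82794675 -0.19172211  0.5270169   0.3752748 ]
 [ 0.51225848  0.1239248   0.84984345 -1.51298039]
 [ 0.          0.          0.          1.        ]]
blank1 [(0.94, [377, 250, 395, 288]), (0.86, [304, 181, 317, 216]), (0.7, [311, 145, 349, 170]), (0.69, [363, 154, 398, 177]), (0.68, [262, 172, 285, 203]), (0.65, [192, 137, 211, 169]), (0.64, [399, 197, 412, 235])]
clip [(0.48, [152, 197, 162, 212])]
tray [(0.81, [108, 149, 163, 195]), (0.4, [303, 183, 319, 217])]
fixture [(0.68, [135, 198, 344, 297])]
carrier_handle [(0.87, [153, 198, 263, 273])]
pin_handle [(0.42, [135, 209, 154, 222])]
jar [(0.84, [351, 194, 366, 217])]
cork_block [(0.91, [212, 164, 238, 201])]
top [[475.5436783842346, 0.0, 254.52949022860793], [0.0, 475.5436783842346, 192.1935638502903], [0.0, 0.0, 1.0]] -0.041303713575870496 [[-0.00946184 -0.99993714 -0.00601609  0.04423374]
 [ 0.99905407 -0.00970851  0.04238753 -0.46307
[... 692 characters left out ...]
me_s': 0.9, 'qpos': array([65.37894034, 18.39175839, -4.01450843, 83.10600088,  1.29461165,
       78.54274993, -3.26163242]), 'joint_velocities': array([ 0.03596581,  0.05324478, -0.03604838, -0.01111101,  0.06666028,
        0.04065365, -0.00094671]), 'effort': array([ 4.21450250e-04, -4.91094768e+01, -4.02919874e-01, -3.12772465e+01,
       -6.37175096e-02,  3.35460319e-02,  1.36369508e-05]), 'tool_pos': array([ 0.27907339, -0.587066  ,  0.22260178]), 'tool_rot': array([1.79995405e+02, 2.87841030e-03, 2.54266015e+01]), 'force': array([0.28303028, 0.43526587, 0.0946689 ]), 'wrist_torque': array([ 0.02805013, -0.03199412,  0.03290508]), 'grasp_force': 0.0, 'grip_width': 0.08723788517174787}
```

View both.

View pics/top0.png

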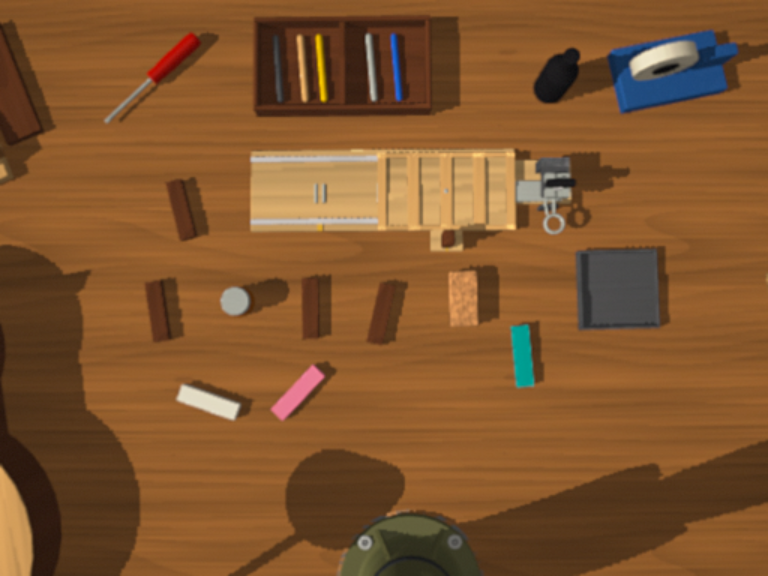

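View pics/scene0.png

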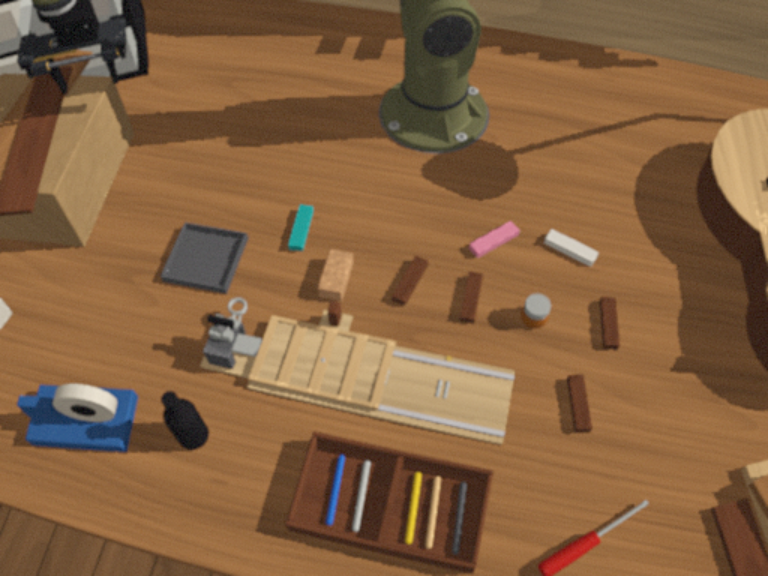

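```bash
cat > h.py <<'E'
from cell import *
import cv2,numpy as np
def w(r,p,z):
    p=np.asarray(p,float).reshape(-1,1,2)
    n=cv2.undistortPoints(p,r["intrinsics"],np.array([r["k1"],0,0,0]))[:,0]
    V=r["view"];C=-V[:3,:3].T@V[:3,3]
    d=np.c_[n[:,0],-n[:,1],-np.ones(len(n))]@V[:3,:3]
    return (C+d*((z-C[2])/d[:,2])[:,None])[:,:2]
def proj(r,P):
    P=np.atleast_2d(P);c=P@r["view"][:3,:3].T+r["view"][:3,3]
    return cv2.projectPoints(c*[1,-1,-1],np.zeros(3),np.zeros(3),r["intrinsics"],np.array([r["k1"],0,0,0]))[0][:,0]
def rect(r,m,z):
    c=max(cv2.findContours(m.astype(np.uint8),0,1)[0],key=cv2.contourArea)[:,0]
    q=w(r,c,z).astype(np.float32)*1000
    (x,y),(a,b),_=R=cv2.minAreaRect(q)
    B=cv2.boxPoints(R);e=max(B[1]-B[0],B[2]-B[1],key=np.linalg.norm)
    t=np.degrees(np.arctan2(e[1],e[0]));t=(t+90)%180-90
    return np.round([x,y,max(a,b),min(a,b),t],1)
def save(r,n,box=None,f=1.5):
    im=r["frame"][:,:,::-1]
    if box: im=im[box[1]:box[3],box[0]:box[2]]
    cv2.imwrite(f"pics/{n}.png",cv2.resize(im,None,fx=f,fy=f,interpolation=cv2.INTER_CUBIC))
E
python3 - <<'E'
from h import *
r=read_camera("top")
for n,z in(("blank1",.016),("clip",.04),("pin_handle",.09),("tray",.018),("carrier_handle",.022),("jar",.045),("cork_block",.03)):
    for d in silhouettes("top",n):
        m=d["pixels"]; print(n,round(d["p"],2),rect(r,m,z),[int(v) for v in d["extent"]],r["frame"][m].mean(0).astype(int))
# fixture corners by eye in the 1.5x view -> px/1.5
for s,z,p in(("bed left corners",.008,[(251,154),(251,231)]),("carrier corners TL TR BR BL",.022,[(379,152),(516,151),(515,230),(378,230)]),("handle",.064,[(448,238)]),("pin",.09,[(560,183)]),("loop",.0445,[(554,223)])):
    print(s,w(r,np.array(p)/1.5,z).round(3).tolist())
save(r,"fix",(160,90,440,235),2.8)
E
```

```text
blank1 0.92 [422.7  43.1  94.   25.1 -14.1] [245, 190, 263, 231] [97 54 30]
blank1 0.81 [ 4.33e+02  1.52e+02  9.19e+01  2.83e+01 -3.00e-01] [203, 188, 213, 224] [95 53 29]
blank1 0.8 [ 355.5 -178.4   94.7   28.4    4.3] [340, 217, 356, 259] [  9 155 143]
blank1 0.79 [430.6 393.6  96.7  30.6   8.7] [98, 188, 113, 231] [88 49 27]
blank1 0.78 [288.9 313.4  94.4  30.4  69.3] [120, 256, 160, 280] [211 202 181]
blank1 0.73 [300.6 172.8  97.8  28.2 -45.5] [183, 247, 214, 277] [226 120 141]
blank1 0.72 [603.6  -8.9 515.9 162.5  89.4] [164, 100, 383, 169] [191 153 101]
tray 0.96 [ 457.9 -330.4  128.7  126.   -89.2] [382, 164, 437, 221] [74 72 71]
carrier_handle 0.93 [599.1 -82.8 260.1 156.2 -89.7] [252, 101, 361, 169] [197 154  96]
carrier_handle 0.51 [602.4  -9.7 511.3 161.5  89.5] [165, 98, 386, 169] [191 152 101]
jar 0.94 [445.  260.6  48.6  39.1  89.5] [149, 191, 171, 206] [148 142 129]
bed left corners [[0.681, 0.247], [0.557, 0.247]]
carrier corners TL TR BR BL [[0.678, 0.042], [0.678, -0.174], [0.552, -0.17], [0.555, 0.045]]
handle [[0.536, -0.061]]
pin [[0.613, -0.226]]
loop [[0.56, -0.226]]
```

View pics/fix.png

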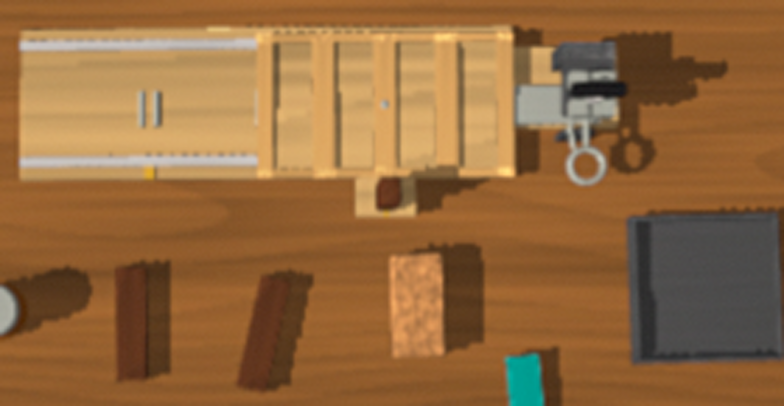

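play_rows([
  [[0, 0, 0, 0, 0, 0.148, 0.06], [0, 0, 0, 0, 0, 0.148, 0.06], [0, 0, 0, 0, 0, 0.147, 0.06], [0.02, -0.045, 0, 0, 0, 0, 0.06], [0.02, -0.045, 0, 0, 0, 0, 0.06], [0.02, -0.045, 0, 0, 0, 0, 0.06], [0.02, -0.045, 0, 0, 0, 0, 0.06], [0.02, -0.045, 0, 0, 0, 0, 0.06], [0.02, -0.045, 0, 0, 0, 0, 0.06], [0.02, -0.045, 0, 0, 0, 0, 0.06], [0.02, -0.045, 0, 0, 0, 0, 0.06], [0, 0, 0, 0, 0, 0, 0.06]],
])

```text
time_s: 2.5
tool_pos: [0.4422, -0.219, 0.2232]
tool_rot: [-179.9, -0.1, 0.8]
force: [-0.2, 0.5, -0.1]
grip_width: 0.0603
grasp_force: 0.0
```

```bash
python3 - <<'E'
from h import *
o=get_obs();print(o["tool_pos"],o["tool_rot"])
r=read_camera("top")
hsv=cv2.cvtColor(r["frame"],cv2.COLOR_RGB2HSV)
m=((r["frame"].sum(2)<235)&(hsv[:,:,1]>150)).astype(np.uint8)
for u,v in((122,139),(106,206),(207,205),(255,208)):
    k=np.zeros_like(m);k[v-30:v+30,u-26:u+26]=1
    n,l,s,c=cv2.connectedComponentsWithStats(m*k,connectivity=4);i=l[v,u]; print(i,rect(r,l==i,.016))
b=w(r,[(297.1,127.1)],.018);print("centre",b)
r=read_camera("wrist");print(r["view"]);save(r,"w1")
E
```

```text
[ 0.44223989 -0.21903123  0.22323086] [-1.79883691e+02 -1.34419332e-01  7.51656679e-01]
1 [594.8 347.3  99.2  49.8  14.3]
1 [433.3 383.3  98.7  51.3   7.9]
1 [ 4.354e+02  1.437e+02  1.012e+02  4.490e+01 -3.000e-01]
1 [426.9  32.4 105.6  43.7 -13.1]
centre [[ 0.61634749 -0.06246012]]
[[ 9.07060660e-03 -9.99958581e-01 -7.48741347e-04 -2.27425322e-01]
 [ 9.69907338e-01  8.98019512e-03 -2.43308677e-01 -3.95324827e-01]
 [ 2.43305323e-01  1.48074756e-03  9.69948621e-01 -4.96619804e-01]
 [ 0.00000000e+00  0.00000000e+00  0.00000000e+00  1.00000000e+00]]
```

View pics/w1.png

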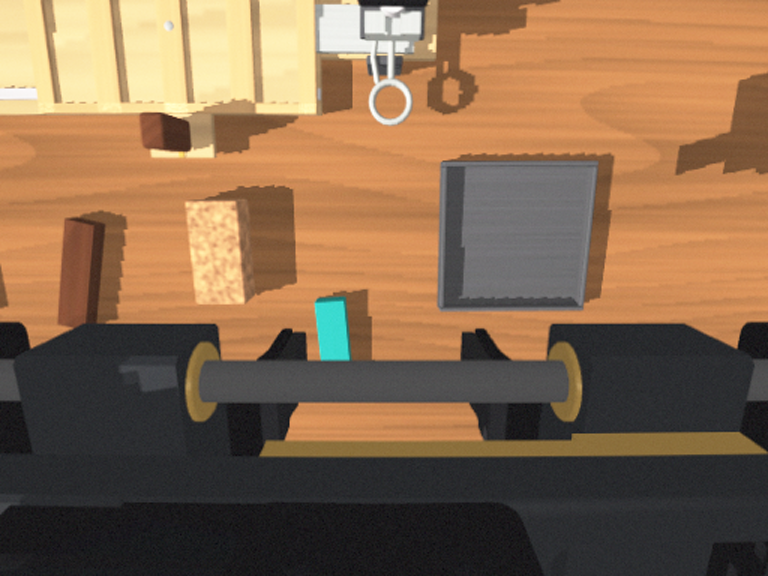

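```bash
python3 - <<'E'
from h import *
r=read_camera("wrist")
f=lambda s,p,z:print(s,w(r,np.array(p)/1.5,z).round(4).tolist())
f("ball",[(168,26)],.018);f("loop",[(390,102)],.0445)
f("lower lip R-L",[(320,110),(37,109)],.022)
f("lands (bottom end) centers",[(271,30),(232,30),(180,30),(118,30),(56,30)],.022) 
f("tray",[(441,161),(596,161),(583,310),(438,309)],.018)
f("A top",[(65,218),(103,222),(94,328),(58,322)],.016)
f("handle top TL..",[(143,114),(155,152)],.064)
r=read_camera("top");f("D",[(168,182),(185,180),(199,237),(180,240)],.016)
E
```

```text
ball [[0.6171, -0.0644]]
loop [[0.5593, -0.2307]]
lower lip R-L [[0.5569, -0.1775], [0.5586, 0.043]]
lands (bottom end) centers [[0.6128, -0.1427], [0.6129, -0.1137], [0.6131, -0.0749], [0.6136, -0.0282], [0.6143, 0.0191]]
tray [[0.5198, -0.272], [0.5209, -0.3959], [0.397, -0.3993], [0.3974, -0.2737]]
A top [[0.4741, 0.0385], [0.4707, 0.0067], [0.3778, 0.0286], [0.3831, 0.0603]]
handle top TL.. [[0.5486, -0.0618], [0.5236, -0.0673]]
D [[0.6358, 0.3783], [0.6386, 0.351], [0.5473, 0.3282], [0.5429, 0.3585]]
```

play_rows([
  [[-0.001, -0.043, 0, 0, 0, 0, 0.06], [0, -0.043, 0, 0, 0, 0, 0.06], [0, -0.043, 0, 0, 0, 0, 0.06], [0, -0.043, 0, 0, 0, 0, 0.06], [0, -0.043, 0, 0, 0, 0, 0.06], [0, -0.04, 0, 0, 0, 0, 0.06], [0, 0, 0.03, 0, 0, 0.12, 0.06], [0, 0, 0.03, 0, 0, 0.12, 0.06], [0, 0, 0.04, 0, 0, 0, 0.06], [0, 0, 0.04, 0, 0, 0, 0.06], [0, 0, 0, 0, 0, 0, 0.06]],
], force=30)

```text
time_s: 3.8
tool_pos: [0.4332, 0.0263, 0.0781]
tool_rot: [179.9, 0.6, -13.9]
force: [-0.2, -0.3, -0.2]
grip_width: 0.0601
grasp_force: 0.0
```

```bash
python3 - <<'E'
from h import *
o=get_obs();print(o["tool_pos"],o["tool_rot"])
r=read_camera("wrist");save(r,"w2",None,1)
for d in silhouettes("wrist","blank1"): print(round(d["p"],2),rect(r,d["pixels"],.016),d["extent"])
r=read_camera("top")
for d in silhouettes("top","blank1"): print(round(d["p"],2),rect(r,d["pixels"],.016))
E
```

```text
[0.43321062 0.02631847 0.07811372] [179.91915604   0.58778417 -13.86831557]
0.71 [467.  149.   33.9  32.9 -88.4] [66.9, 177.2, 120.8, 217.6]
0.71 [ 390.4 -164.6   41.7   22.1    4.5] [485.6, 175.3, 509.9, 227.1]
0.6 [440.2  38.5  68.6  26.7 -13.2] [219.7, 159.9, 256.1, 274.7]
0.92 [301.3 173.1  97.7  27.5 -42.8]
0.85 [ 354.7 -177.5   95.6   29.5    6.2]
0.75 [289.4 314.1  96.1  29.8  68.8]
0.63 [430.9 394.8  93.9  31.    8. ]
0.63 [592.  356.1  99.4  31.3  14.3]
0.59 [ 4.330e+02  1.532e+02  9.190e+01  2.600e+01 -3.000e-01]
0.33 [599.2 -84.8 263.3 155.2  89.5]
```

View pics/w2.png

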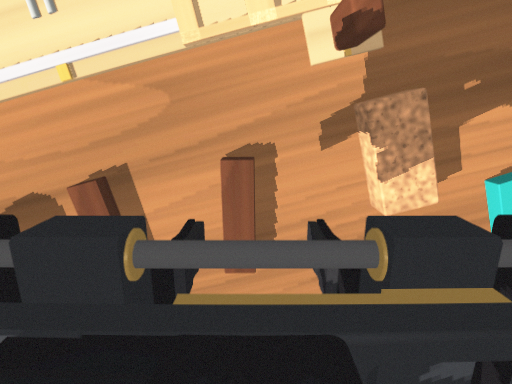

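play_rows([
  [[0.002, -0.0135, 0.02, 0, 0, -0.01, 0.06], [0, 0, 0.035, 0, 0, 0, 0.06], [0, 0, 0.017, 0, 0, 0, 0.06], [0, 0, 0, 0, 0, 0, 0.06], [0, 0, 0, 0, 0, 0, 0.015], [0, 0, 0, 0, 0, 0, 0.015], [0, 0, 0, 0, 0, 0, 0.015], [0, 0, 0, 0, 0, 0, 0.015], [0, 0, 0, 0, 0, 0, 0.015]],
], force=30)

```text
time_s: 4.9
tool_pos: [0.4431, 0.0405, 0.011]
tool_rot: [180.0, -0.1, -13.1]
force: [-0.9, -0.3, 0.3]
grip_width: 0.0277
grasp_force: 0.2
```

play_rows([
  [[0, 0, 0, 0, 0, 0, 0.04], [0, 0, 0.005, 0, 0, 0, 0.04], [0, 0, 0, 0, 0, 0, 0.04], [0, 0, 0, 0, 0, 0, 0.015], [0, 0, 0, 0, 0, 0, 0.015], [0, 0, 0, 0, 0, 0, 0.015], [0, 0, 0, 0, 0, 0, 0.015]],
], force=30)

```text
time_s: 5.6
tool_pos: [0.4427, 0.0407, 0.0055]
tool_rot: [180.0, -0.0, -13.1]
force: [-0.7, -0.4, 0.2]
grip_width: 0.0257
grasp_force: 29.9
```

play_rows([
  [[0, 0, -0.04, 0, 0, 0, 0.015], [0, 0, -0.04, 0, 0, 0, 0.015], [0, 0, -0.035, 0, 0, -0.11, 0.015], [0, 0, 0, 0, 0, -0.11, 0.015], [0.038, 0.036, 0, 0, 0, 0, 0.015], [0.038, 0.037, 0, 0, 0, 0, 0.015], [0.038, 0.037, 0, 0, 0, 0, 0.015], [0.038, 0.037, 0, 0, 0, 0, 0.015], [0.038, 0.037, 0, 0, 0, 0, 0.015], [0, 0, 0, 0, 0, 0, 0.015], [0, 0, 0, 0, 0, 0, 0.015]],
])

```text
time_s: 6.7
tool_pos: [0.6205, -0.1356, 0.1192]
tool_rot: [-179.9, 0.1, -0.6]
force: [-0.6, 1.2, -0.3]
grip_width: 0.0259
grasp_force: 29.9
```

```bash
python3 - <<'E'
from h import *
o=get_obs();print(o["tool_pos"],o["tool_rot"])
r=read_camera("wrist");save(r,"w3",None,1.5)
r=read_camera("top")
for d in silhouettes("top","blank1"): print(round(d["p"],2),rect(r,d["pixels"],.016))
E
```

```text
[ 0.62049462 -0.13562275  0.119173  ] [-1.79912634e+02  1.13962867e-01 -6.47768700e-01]
0.97 [ 4.330e+02  1.532e+02  9.190e+01  2.600e+01 -3.000e-01]
0.79 [431.3 393.1  96.3  30.    8.4]
0.78 [ 591.1 -150.9   55.1   30.8   -1.1]
0.65 [ 355.1 -177.8   96.5   29.6    5.4]
0.64 [289.2 312.7 100.6  32.3  68.6]
0.62 [592.5 358.3 100.1  33.1  14.4]
0.57 [302.  173.9  98.   24.8 -43.1]
```

View pics/w3.png

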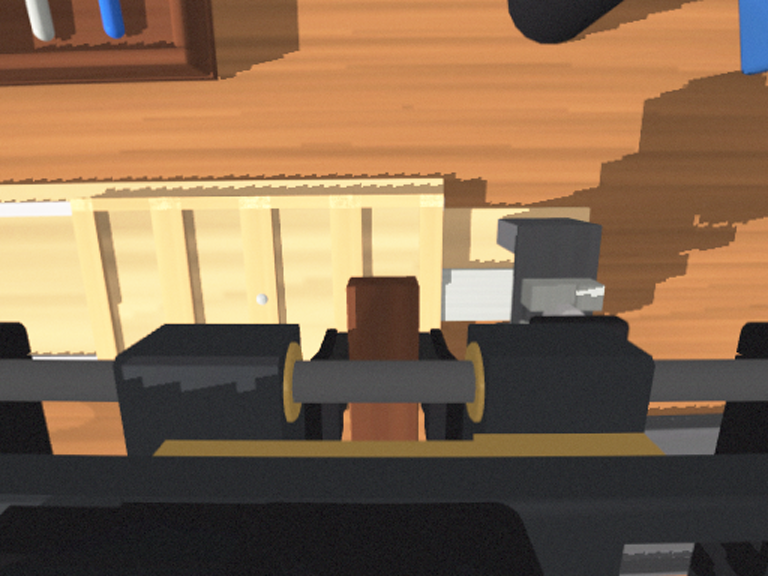

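```bash
python3 - <<'E'
from h import *
r=read_camera("wrist")
f=lambda s,p,z:print(s,w(r,np.array(p)/1.5,z).round(4).tolist())
f("ball",[(262,299)],.022)
f("land edges at row 245",[(154,245),(182,245),(245,245),(272,245),(333,245),(361,245),(420,245),(442,245)],.022)
f("right top corner, left top corner",[(443,195),(72,200)],.022)
P=np.array([[.617,-.0648+d,.018] for d in(-78e-3,-26e-3,26e-3,78e-3)]);print(proj(r,P)*1.5)
f("blank tip",[(348,279),(419,279)],.1192+.0105)
E
```

```text
ball [[0.616, -0.0595]]
land edges at row 245 [[0.6495, 0.0025], [0.6494, -0.0143], [0.6491, -0.0518], [0.649, -0.0679], [0.6487, -0.1039], [0.6486, -0.1204], [0.6484, -0.1552], [0.6483, -0.1682]]
right top corner, left top corner [[0.6772, -0.168], [0.6764, 0.0477]]
[[398.64963586 294.94075939]
 [314.19365002 295.43494649]
 [230.19773104 295.91994543]
 [147.10767679 296.39315847]]
blank tip [[0.6521, -0.1212], [0.6519, -0.1463]]
```

play_rows([
  [[0.012, 0.0044, 0, 0, 0, 0, 0.015], [0, 0, 0.03, 0, 0, 0, 0.015], [0, 0, 0.03, 0, 0, 0, 0.015], [0, 0, 0.02, 0, 0, 0, 0.015], [0, 0, 0, 0, 0, 0, 0.015], [0, 0, 0, 0, 0, 0, 0.015]],
])

```text
time_s: 7.5
tool_pos: [0.6327, -0.1386, 0.0415]
tool_rot: [180.0, -0.0, -0.5]
force: [-0.1, 0.2, 0.7]
grip_width: 0.0257
grasp_force: 29.9
```

play_rows([
  [[0, 0.0015, 0.005, 0, 0, 0, 0.015], [0, 0, 0.006, 0, 0, 0, 0.015], [0, 0, 0.005, 0, 0, 0, 0.015], [0, 0, 0, 0, 0, 0, 0.015], [0, 0, 0, 0, 0, 0, 0.042], [0, 0, 0, 0, 0, 0, 0.042], [0, 0, 0, 0, 0, 0, 0.042], [0, 0, -0.02, 0, 0, 0, 0.042], [0, 0, -0.04, 0, 0, 0, 0.042], [0, 0, -0.04, 0, 0, 0, 0.042], [-0.04, -0.04, 0, 0, 0, 0, 0.06], [-0.04, -0.04, 0, 0, 0, 0, 0.06]],
])

```text
time_s: 8.7
tool_pos: [0.5637, -0.0694, 0.1265]
tool_rot: [180.0, -0.2, -0.7]
force: [0.0, 2.0, 0.0]
grip_width: 0.0509
grasp_force: 0.0
```

```bash
cat > look.py <<'E'
from h import *
o=get_obs();print(o["time_s"],o["tool_pos"].round(4),o["tool_rot"].round(1))
import sys
r=read_camera("top")
for d in silhouettes("top","blank1"):
    m=d["pixels"];c=r["frame"][m].mean(0)
    if c.sum()<260 and m.sum()<1500: print(round(d["p"],2),rect(r,m,.016))
r=read_camera("wrist")
if len(sys.argv)>1: save(r,sys.argv[1],None,1)
for d in silhouettes("wrist","blank1"):
    m=d["pixels"];c=r["frame"][m].mean(0)
    if c.sum()<300: print("wrist",round(d["p"],2),rect(r,m,.016),rect(r,m,.034)[:2],d["extent"])
E
python3 look.py w4
```

```text
8.7 [ 0.5637 -0.0694  0.1265] [180.   -0.2  -0.7]
0.79 [ 4.33e+02  1.52e+02  9.19e+01  2.83e+01 -3.00e-01]
0.77 [431.3 393.3  98.5  34.1   6.2]
0.56 [592.2 356.7  97.5  29.   14.3]
wrist 0.82 [ 613.7 -144.5  101.7   32.     0.7] [ 614.4 -139.1] [327.3, 70.7, 368.1, 186.9]
```

View pics/w4.png

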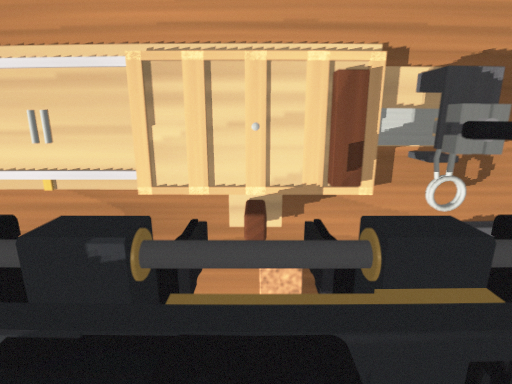

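play_rows([
  [[-0.0215, -0.038, 0, 0, 0, 0, 0.06], [-0.0215, -0.038, 0, 0, 0, 0, 0.06], [-0.0215, -0.038, 0, 0, 0, 0, 0.06], [-0.0215, -0.038, 0, 0, 0, 0, 0.06], [-0.0215, -0.038, 0, 0, 0, 0, 0.06], [-0.0215, -0.036, 0, 0, 0, 0, 0.06], [0, 0, 0.03, 0, 0, 0, 0.06], [0, 0, 0.03, 0, 0, 0, 0.06], [0, 0, 0, 0, 0, 0, 0.06]],
])

```text
time_s: 9.8
tool_pos: [0.4339, 0.1566, 0.0619]
tool_rot: [180.0, 0.3, -0.5]
force: [-0.8, -0.3, -0.3]
grip_width: 0.0601
grasp_force: 0.0
```

```bash
python3 look.py
```

```text
9.8 [0.4339 0.1566 0.0619] [180.    0.3  -0.5]
0.8 [430.3 393.7  96.3  31.1   9.1]
0.75 [ 614.  -142.5   96.2   28.3    1.4]
0.67 [592.4 357.1  97.2  28.5  14.3]
wrist 0.64 [448.1 153.   71.5  26.5   0.6] [452.8 153.3] [242.5, 147.6, 280.8, 274.1]
```

play_rows([
  [[0.003, 0.0035, 0.02, 0, 0, 0, 0.06], [0, 0, 0.02, 0, 0, 0, 0.06], [0, 0, 0.0165, 0, 0, 0, 0.06], [0, 0, 0, 0, 0, 0, 0.05], [0, 0, 0.003, 0, 0, 0, 0.015], [0, 0, 0, 0, 0, 0, 0.015], [0, 0, 0, 0, 0, 0, 0.015], [0, 0, 0, 0, 0, 0, 0.015], [0, 0, 0, 0, 0, 0, 0.015]],
])

```text
time_s: 10.9
tool_pos: [0.4392, 0.1542, 0.0057]
tool_rot: [180.0, -0.1, -0.5]
force: [-0.5, -0.6, 4.1]
grip_width: 0.0253
grasp_force: 29.9
```

play_rows([
  [[0, 0, -0.04, 0, 0, 0, 0.015], [0, 0, -0.04, 0, 0, 0, 0.015], [0, 0, -0.03, 0, 0, 0, 0.015], [0.0305, 0.041, 0, 0, 0, 0, 0.015], [0.0305, 0.041, 0, 0, 0, 0, 0.015], [0.0305, 0.041, 0, 0, 0, 0, 0.015], [0.0305, 0.041, 0, 0, 0, 0, 0.015], [0.0305, 0.041, 0, 0, 0, 0, 0.015], [0.0305, 0.041, 0, 0, 0, 0, 0.015], [0, 0, 0, 0, 0, 0, 0.015], [0, 0, 0, 0, 0, 0, 0.015]],
])

```text
time_s: 12.0
tool_pos: [0.6153, -0.0895, 0.1141]
tool_rot: [-179.9, 0.1, -0.7]
force: [-0.2, 0.0, -0.7]
grip_width: 0.0258
grasp_force: 29.9
```

```bash
cat > pl.py <<'E'
from h import *
r=read_camera("wrist");o=get_obs();t=o["tool_pos"];print(t.round(4))
f=r["frame"]
# held blank: front top edge at z=tcp+10.5mm
for d in silhouettes("wrist","blank1"):
    m=d["pixels"];c=f[m].mean(0)
    if c.sum()<330: print(round(d["p"],2),d["extent"],"held",rect(r,m,t[2]+.0105),"in bay",rect(r,m,.034))
m=((f.astype(int)@[1,1,-2])<-9999)
E
python3 pl.py
```

```text
[ 0.615  -0.0875  0.1145]
0.69 [232.4, 160.3, 282.6, 295.6] held [ 6.393e+02 -9.010e+01  4.400e+01  2.640e+01 -3.000e-01] in bay [ 6.139e+02 -8.970e+01  7.050e+01  4.240e+01 -3.000e-01]
0.65 [298.1, 142.9, 335.2, 239.1] held [ 6.438e+02 -1.216e+02  5.360e+01  1.780e+01 -1.000e-01] in bay [ 6.211e+02 -1.401e+02  8.580e+01  2.850e+01 -1.000e-01]
```

play_rows([
  [[0.003, 0, 0.02, 0, 0, 0, 0.015], [0, 0, 0.03, 0, 0, 0, 0.015], [0, 0, 0.025, 0, 0, 0, 0.015], [0, 0, 0, 0, 0, 0, 0.015], [0, 0, 0, 0, 0, 0, 0.015]],
])

```text
time_s: 12.6
tool_pos: [0.6182, -0.0868, 0.0406]
tool_rot: [-180.0, 0.0, -0.4]
force: [-0.0, 0.1, 0.3]
grip_width: 0.0258
grasp_force: 29.9
```

Then release, rise and head for C at about (0.431, 0.394), yaw 8°.

play_rows([
  [[0, 0.001, 0.005, 0, 0, 0, 0.015], [0, 0, 0.006, 0, 0, 0, 0.015], [0, 0, 0.005, 0, 0, 0, 0.015], [0, 0, 0, 0, 0, 0, 0.015], [0, 0, 0, 0, 0, 0, 0.042], [0, 0, 0, 0, 0, 0, 0.042], [0, 0, 0, 0, 0, 0, 0.042], [0, 0, -0.02, 0, 0, 0, 0.042], [0, 0, -0.04, 0, 0, 0, 0.042], [0, 0, -0.04, 0, 0, 0, 0.042], [-0.02, -0.04, 0, 0, 0, 0, 0.06], [-0.02, -0.045, 0, 0, 0, 0, 0.06]],
])

```text
time_s: 13.8
tool_pos: [0.5804, -0.005, 0.1258]
tool_rot: [180.0, -0.2, -0.8]
force: [1.0, 1.3, 0.3]
grip_width: 0.0511
grasp_force: 0.0
```

play_rows([
  [[-0.018, -0.046, 0, 0, 0, 0, 0.06], [-0.018, -0.046, 0, 0, 0, 0, 0.06], [-0.018, -0.046, 0, 0, 0, 0, 0.06], [-0.018, -0.046, 0, 0, 0, 0, 0.06], [-0.018, -0.046, 0, 0, 0, 0, 0.06], [-0.018, -0.046, 0, 0, 0, 0, 0.06], [-0.018, -0.046, 0, 0, 0, 0, 0.06], [-0.018, -0.046, 0, 0, 0, 0, 0.06], [0, 0, 0, 0, 0, -0.14, 0.06], [0, 0, 0.02, 0, 0, 0, 0.06], [0, 0, 0, 0, 0, 0, 0.06]],
])

```text
time_s: 14.9
tool_pos: [0.4371, 0.3646, 0.102]
tool_rot: [179.9, 0.2, 7.6]
force: [0.4, -0.4, 0.1]
grip_width: 0.0603
grasp_force: 0.0
```

```bash
python3 look.py
```

```text
14.9 [0.4371 0.3646 0.102 ] [179.9   0.2   7.6]
0.82 [ 6.163e+02 -1.430e+02  9.570e+01  2.850e+01 -5.000e-01]
0.82 [614.4 -91.   96.8  29.1   2.5]
0.61 [592.  357.7  99.9  32.1  12.3]
0.59 [499.8 386.2  28.4  23.9 -79.4]
wrist 0.72 [467.4 383.5  95.8  26.    8.8] [470.  382.7] [220.2, 105.8, 255.4, 216.1]
wrist 0.63 [570.  354.1  53.5  29.   15.2] [565.2 355.5] [269.9, 0.0, 313.1, 74.9]
```

play_rows([
  [[0.0334, -0.0161, 0, 0, 0, -0.02, 0.06], [0, 0, 0.025, 0, 0, 0, 0.06], [0, 0, 0, 0, 0, 0, 0.06], [0, 0, 0, 0, 0, 0, 0.06]],
])

```text
time_s: 15.5
tool_pos: [0.4693, 0.3853, 0.0792]
tool_rot: [180.0, 0.1, 8.6]
force: [-0.2, -1.0, 0.3]
grip_width: 0.06
grasp_force: 0.0
```

```bash
python3 look.py
```

```text
15.5 [0.4693 0.3853 0.0792] [1.8e+02 1.0e-01 8.6e+00]
0.95 [591.7 357.3  93.7  25.7  16.6]
0.64 [614.5 -90.5  95.8  27.3   1. ]
0.62 [ 6.151e+02 -1.429e+02  9.810e+01  2.850e+01 -5.000e-01]
wrist 0.64 [478.4 385.3  76.6  26.3   8. ] [482.9 386.1] [241.6, 148.5, 276.4, 241.3]
wrist 0.57 [584.  358.2  77.8  28.8  15.3] [580.1 361.1] [293.4, 1.7, 343.7, 117.1]
```

play_rows([
  [[0, 0.001, 0.03, 0, 0, 0, 0.06], [0, 0, 0.03, 0, 0, 0, 0.06], [0, 0, 0.0135, 0, 0, 0, 0.06], [0, 0, 0, 0, 0, 0, 0.05], [0, 0, 0.002, 0, 0, 0, 0.04], [0, 0, 0, 0, 0, 0, 0.015], [0, 0, 0, 0, 0, 0, 0.015], [0, 0, 0, 0, 0, 0, 0.015], [0, 0, 0, 0, 0, 0, 0.015]],
])

```text
time_s: 16.6
tool_pos: [0.4703, 0.3851, 0.0044]
tool_rot: [-180.0, -0.1, 8.6]
force: [0.1, -1.1, 3.4]
grip_width: 0.0255
grasp_force: 30.0
```

play_rows([
  [[0, 0, -0.04, 0, 0, 0, 0.015], [0, 0, -0.04, 0, 0, 0, 0.015], [0, 0, -0.03, 0, 0, 0.08, 0.015], [0, 0, 0, 0, 0, 0.08, 0.015], [0.018, 0.045, 0, 0, 0, 0, 0.015], [0.018, 0.045, 0, 0, 0, 0, 0.015], [0.018, 0.045, 0, 0, 0, 0, 0.015], [0.018, 0.045, 0, 0, 0, 0, 0.015], [0.018, 0.045, 0, 0, 0, 0, 0.015], [0.018, 0.045, 0, 0, 0, 0, 0.015], [0.018, 0.045, 0, 0, 0, 0, 0.015], [0.018, 0.045, 0, 0, 0, 0, 0.015]],
])

```text
time_s: 17.8
tool_pos: [0.6109, 0.0215, 0.1138]
tool_rot: [180.0, -0.0, -0.5]
force: [-0.1, 0.0, 0.5]
grip_width: 0.0251
grasp_force: 30.0
```

play_rows([
  [[0.001, 0.03, 0, 0, 0, 0, 0.015], [0.001, 0.025, 0, 0, 0, 0, 0.015], [0, 0, 0, 0, 0, 0, 0.015], [0, 0, 0, 0, 0, 0, 0.015]],
])

```text
time_s: 18.2
tool_pos: [0.6118, -0.0316, 0.1134]
tool_rot: [-180.0, 0.0, -0.6]
force: [0.3, 1.1, 0.3]
grip_width: 0.0262
grasp_force: 30.0
```

```bash
python3 pl.py
```

```text
[ 0.6118 -0.0302  0.1136]
0.82 [229.1, 162.6, 281.8, 294.6] held [ 6.36e+02 -3.23e+01  4.45e+01  2.60e+01 -5.00e-01] in bay [ 6.111e+02 -3.200e+01  7.090e+01  4.140e+01 -5.000e-01]
0.73 [362.5, 137.4, 402.9, 215.9] held [648.1 -99.   41.6  19.4   0.8] in bay [ 630.4 -138.2   66.4   31.     0.8]
```

play_rows([
  [[0.006, 0.006, 0.02, 0, 0, 0, 0.015], [0, 0, 0.03, 0, 0, 0, 0.015], [0, 0, 0.022, 0, 0, 0, 0.015], [0, 0, 0, 0, 0, 0, 0.015], [0, 0, 0, 0, 0, 0, 0.015]],
])

```text
time_s: 18.8
tool_pos: [0.618, -0.0359, 0.0419]
tool_rot: [-180.0, 0.0, -0.4]
force: [-0.9, -0.2, 0.2]
grip_width: 0.0252
grasp_force: 30.0
```

play_rows([
  [[0, 0, 0.006, 0, 0, 0, 0.015], [0, 0, 0.006, 0, 0, 0, 0.015], [0, 0, 0.006, 0, 0, 0, 0.015], [0, 0, 0, 0, 0, 0, 0.015], [0, 0, 0, 0, 0, 0, 0.042], [0, 0, 0, 0, 0, 0, 0.042], [0, 0, 0, 0, 0, 0, 0.042], [0, 0, -0.02, 0, 0, 0, 0.042], [0, 0, -0.04, 0, 0, 0, 0.042], [0, 0, -0.04, 0, 0, 0, 0.042], [0, -0.04, 0, 0, 0, 0, 0.06], [0, -0.04, 0, 0, 0, 0, 0.06]],
])

```text
time_s: 20.0
tool_pos: [0.6202, 0.0415, 0.1257]
tool_rot: [180.0, -0.2, -0.8]
force: [0.8, 0.5, 0.1]
grip_width: 0.0513
grasp_force: 0.0
```

play_rows([
  [[-0.003, -0.045, 0, 0, 0, 0, 0.06], [-0.003, -0.045, 0, 0, 0, 0, 0.06], [-0.003, -0.045, 0, 0, 0, 0, 0.06], [-0.003, -0.045, 0, 0, 0, 0, 0.06], [-0.003, -0.045, 0, 0, 0, 0, 0.06], [-0.003, -0.045, 0, 0, 0, 0, 0.06], [-0.003, -0.045, 0, 0, 0, 0, 0.06], [0, 0, 0.02, 0, 0, -0.13, 0.06], [0, 0, 0.02, 0, 0, -0.13, 0.06], [0, 0, 0, 0, 0, 0, 0.06], [0, 0, 0, 0, 0, 0, 0.06]],
])

```text
time_s: 21.1
tool_pos: [0.6007, 0.3571, 0.0835]
tool_rot: [180.0, 0.0, 14.2]
force: [0.4, -0.0, 0.1]
grip_width: 0.0598
grasp_force: 0.0
```

```bash
python3 look.py
```

```text
21.1 [0.6007 0.3571 0.0835] [180.    0.   14.2]
0.85 [614.9 -38.7  95.7  23.8  -0.7]
0.83 [ 615.  -141.9   98.7   26.9    2.4]
0.59 [ 6.132e+02 -9.180e+01  9.800e+01  3.080e+01 -5.000e-01]
wrist 0.59 [605.4 362.6  73.4  25.3  14.7] [610.  363.4] [233.1, 154.1, 267.4, 241.4]
```

play_rows([
  [[-0.005, -0.004, 0.03, 0, 0, 0, 0.06], [0, 0, 0.03, 0, 0, 0, 0.06], [0, 0, 0.016, 0, 0, 0, 0.06], [0, 0, 0, 0, 0, 0, 0.05], [0, 0, 0.002, 0, 0, 0, 0.04], [0, 0, 0, 0, 0, 0, 0.015], [0, 0, 0, 0, 0, 0, 0.015], [0, 0, 0, 0, 0, 0, 0.015], [0, 0, 0, 0, 0, 0, 0.015]],
])

```text
time_s: 22.2
tool_pos: [0.5953, 0.3605, 0.0065]
tool_rot: [-180.0, -0.1, 14.4]
force: [0.2, -1.0, 2.9]
grip_width: 0.0258
grasp_force: 30.0
```

play_rows([
  [[0, 0, -0.04, 0, 0, 0, 0.015], [0, 0, -0.04, 0, 0, 0, 0.015], [0, 0, -0.03, 0, 0, 0.13, 0.015], [0, 0, 0, 0, 0, 0.13, 0.015], [0.0025, 0.044, 0, 0, 0, 0, 0.015], [0.0025, 0.044, 0, 0, 0, 0, 0.015], [0.0025, 0.044, 0, 0, 0, 0, 0.015], [0.0025, 0.044, 0, 0, 0, 0, 0.015], [0.0025, 0.044, 0, 0, 0, 0, 0.015], [0.0025, 0.044, 0, 0, 0, 0, 0.015], [0.0025, 0.044, 0, 0, 0, 0, 0.015], [0.0025, 0.034, 0, 0, 0, 0, 0.015]],
])

```text
time_s: 23.4
tool_pos: [0.6115, 0.0143, 0.1157]
tool_rot: [179.9, -0.0, -0.7]
force: [0.6, 0.2, 0.0]
grip_width: 0.0254
grasp_force: 30.0
```

play_rows([
  [[0, 0, 0, 0, 0, 0, 0.015], [0, 0, 0, 0, 0, 0, 0.015], [0, 0, 0, 0, 0, 0, 0.015]],
])

```text
time_s: 23.7
tool_pos: [0.6114, 0.02, 0.1157]
tool_rot: [-179.9, -0.0, -0.4]
force: [-0.1, 1.1, -0.6]
grip_width: 0.0256
grasp_force: 30.0
```

```bash
python3 pl.py
```

```text
[0.6114 0.0204 0.1157]
0.83 [229.7, 159.8, 284.3, 295.8] held [ 6.36e+02  1.97e+01  4.56e+01  2.62e+01 -4.00e-01] in bay [ 6.109e+02  2.020e+01  7.330e+01  4.210e+01 -4.000e-01]
0.8 [414.1, 139.2, 465.0, 240.5] held [ 6.408e+02 -7.780e+01  5.570e+01  2.180e+01  1.000e-01] in bay [ 6.185e+02 -1.366e+02  8.950e+01  3.510e+01  1.000e-01]
0.63 [362.3, 136.8, 403.2, 219.0] held [647.8 -46.8  41.8  19.6   1.5] in bay [629.8 -86.7  67.2  31.5   1.5]
0.58 [305.0, 141.0, 342.7, 242.9] held [ 6.406e+02 -1.570e+01  5.510e+01  1.860e+01 -2.000e-01] in bay [ 6.183e+02 -3.680e+01  8.870e+01  2.990e+01 -2.000e-01]
```

play_rows([
  [[0.005, 0.0045, 0.02, 0, 0, 0, 0.015], [0, 0, 0.03, 0, 0, 0, 0.015], [0, 0, 0.022, 0, 0, 0, 0.015], [0, 0, 0, 0, 0, 0, 0.015], [0, 0, 0, 0, 0, 0, 0.015]],
])

```text
time_s: 24.3
tool_pos: [0.6166, 0.0149, 0.0438]
tool_rot: [-180.0, 0.0, -0.4]
force: [0.4, 0.1, 0.9]
grip_width: 0.0259
grasp_force: 30.0
```

play_rows([
  [[0, -0.001, 0.006, 0, 0, 0, 0.015], [0, 0, 0.006, 0, 0, 0, 0.015], [0, 0, 0.006, 0, 0, 0, 0.015], [0, 0, 0, 0, 0, 0, 0.015], [0, 0, 0, 0, 0, 0, 0.042], [0, 0, 0, 0, 0, 0, 0.042], [0, 0, 0, 0, 0, 0, 0.042], [0, 0, -0.02, 0, 0, 0, 0.042], [0, 0, -0.04, 0, 0, 0, 0.042], [0, 0, -0.05, 0, 0, 0, 0.042], [-0.025, 0.04, 0, 0, 0, 0, 0.06], [-0.025, 0.04, 0, 0, 0, 0, 0.06]],
])

```text
time_s: 25.5
tool_pos: [0.5671, -0.0641, 0.138]
tool_rot: [180.0, -0.3, -0.3]
force: [0.2, -1.4, -0.1]
grip_width: 0.0511
grasp_force: 0.0
```

play_rows([
  [[-0.017, 0.042, 0, 0, 0, 0, 0.06], [-0.017, 0.042, 0, 0, 0, 0, 0.06], [-0.017, 0.042, 0, 0, 0, 0, 0.06], [-0.017, 0.042, 0, 0, 0, 0, 0.06], [0, 0, 0, 0, 0, 0, 0.06], [0, 0, 0, 0, 0, 0, 0.06], [0, 0, 0, 0, 0, 0, 0.06]],
])

```text
time_s: 26.2
tool_pos: [0.497, -0.2309, 0.1358]
tool_rot: [-180.0, -0.0, -0.4]
force: [0.3, 0.3, -0.9]
grip_width: 0.0599
grasp_force: 0.0
```

```bash
python3 look.py w5; python3 - <<'E'
from h import *
r=read_camera("wrist")
for n,z in(("clip",.0445),("pin_handle",.09)):
    for d in silhouettes("wrist",n): print(n,round(d["p"],2),rect(r,d["pixels"],z),d["extent"])
E
```

```text
26.2 [ 0.497  -0.2309  0.1358] [-180.    -0.    -0.4]
0.95 [ 6.131e+02  1.350e+01  1.004e+02  2.850e+01 -6.000e-01]
0.78 [614.9 -38.7  95.7  23.8  -0.7]
wrist 0.83 [ 6.156e+02 -8.370e+01  9.890e+01  3.560e+01  5.000e-01] [612.2 -93.1] [64.1, 1.1, 116.1, 119.7]
wrist 0.76 [ 6.151e+02 -1.373e+02  9.740e+01  3.270e+01  2.000e-01] [ 611.7 -143.3] [122.9, 0.0, 172.8, 116.2]
wrist 0.66 [616.4 -30.   99.6  39.4  -0.9] [613.  -42.9] [4.8, 3.6, 57.6, 120.2]
clip 0.81 [ 573.2 -227.8   53.9   30.7   -1.4] [231.7, 73.5, 269.8, 141.0]
pin_handle 0.65 [ 613.3 -227.2   43.7   19.    89.6] [213.9, 26.5, 284.2, 55.7]
```

View pics/w5.png

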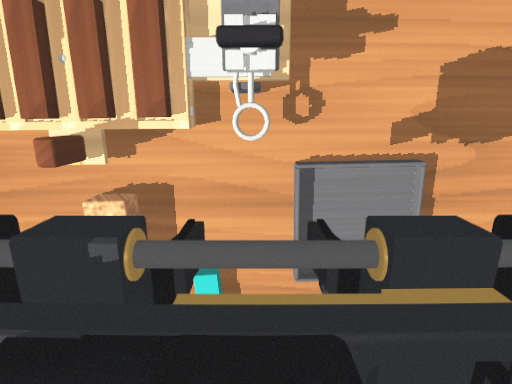

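play_rows([
  [[0.032, -0.0015, 0, 0, 0, 0, 0.06], [0.032, -0.0015, 0, 0, 0, 0, 0.06], [0, 0, 0.02, 0, 0, 0, 0.06], [0, 0, 0.03, 0, 0, 0, 0.06], [0, 0, 0, 0, 0, 0, 0.06], [0, 0, 0, 0, 0, 0, 0.06]],
], force=40)

```text
time_s: 27.15
tool_pos: [0.56, -0.2297, 0.0854]
tool_rot: [-180.0, 0.1, -0.5]
force: [0.3, 0.6, 1.3]
grip_width: 0.0603
grasp_force: 0.0
```

```bash
python3 - <<'E'
from h import *
print(get_obs()["tool_pos"])
r=read_camera("wrist");save(r,"w6",(150,80,400,384),2)
for n,z in(("clip",.0445),("pin_handle",.09)):
    for d in silhouettes("wrist",n): print(n,round(d["p"],2),rect(r,d["pixels"],z),d["extent"])
E
```

```text
[ 0.55998596 -0.22974236  0.08543361]
clip 0.64 [ 571.4 -227.5   48.4   30.9   -1.7] [233.5, 164.9, 276.3, 233.9]
clip 0.21 [ 615.5 -226.8   55.4   17.9   89.5] [211.3, 121.2, 290.7, 149.2]
pin_handle 0.85 [ 617.6 -227.5   43.5   14.4   89.5] [207.7, 124.6, 292.1, 151.4]
```

View pics/w6.png

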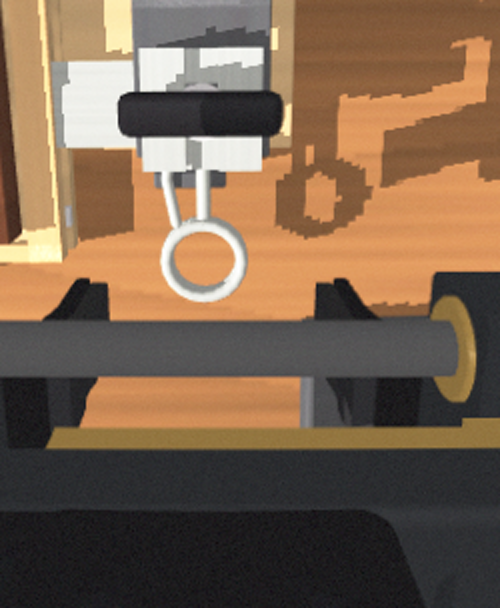

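play_rows([
  [[0.003, -0.001, 0.02, 0, 0, 0, 0.06], [0, 0, 0.02, 0, 0, 0, 0.06], [0, 0, 0.0115, 0, 0, 0, 0.06], [0, 0, 0, 0, 0, 0, 0.05], [0, 0, 0, 0, 0, 0, 0.025], [0, 0, 0, 0, 0, 0, 0.025], [0, 0, 0, 0, 0, 0, 0.025], [0, 0, 0, 0, 0, 0, 0.025]],
], force=40)

```text
time_s: 28.1
tool_pos: [0.5639, -0.2293, 0.0349]
tool_rot: [180.0, -0.1, -0.5]
force: [-1.1, 0.0, 1.5]
grip_width: 0.0313
grasp_force: 40.0
```

play_rows([
  [[-0.008, 0, 0, 0, 0, 0, 0.025], [-0.008, 0, 0, 0, 0, 0, 0.025], [-0.008, 0, 0, 0, 0, 0, 0.025], [-0.008, 0, 0, 0, 0, 0, 0.025], [-0.01, 0, 0, 0, 0, 0, 0.025], [-0.01, 0, 0, 0, 0, 0, 0.025], [-0.01, 0, 0, 0, 0, 0, 0.025], [0, 0, 0, 0, 0, 0, 0.025], [0, 0, 0, 0, 0, 0, 0.025]],
])

```text
time_s: 29.0
tool_pos: [0.5011, -0.2286, 0.0342]
tool_rot: [180.0, -0.0, -0.5]
force: [0.9, -0.0, -0.4]
grip_width: 0.0312
grasp_force: 40.0
```

```bash
python3 - <<'E'
from h import *
print(get_obs()["tool_pos"])
r=read_camera("wrist");save(r,"w7",None,1.2)
r=read_camera("top")
for d in silhouettes("top","tray"): print(d["p"],rect(r,d["pixels"],.018))
E
```

```text
[ 0.50113144 -0.22863973  0.03415989]
0.72 [598.8 -98.3 287.5 156.5  88.7]
0.69 [ 433.3 -281.1   72.9   28.4   -1.2]
```

View pics/w7.png

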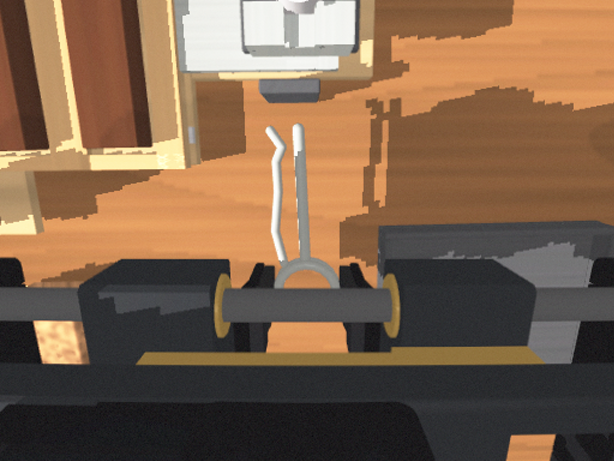

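play_rows([
  [[0, 0, -0.03, 0, 0, 0, 0.025], [0, 0, -0.035, 0, 0, 0, 0.025], [-0.024, 0.035, 0, 0, 0, 0, 0.025], [-0.024, 0.035, 0, 0, 0, 0, 0.025], [-0.024, 0.035, 0, 0, 0, 0, 0.025], [0, 0, 0, 0, 0, 0, 0.025], [0, 0, 0, 0, 0, 0, 0.025], [0, 0, 0.03, 0, 0, 0, 0.025], [0, 0, 0, 0, 0, 0, 0.025], [0, 0, 0, 0, 0, 0, 0.025]],
])

```text
time_s: 30.15
tool_pos: [0.429, -0.331, 0.0688]
tool_rot: [-179.9, 0.0, -0.4]
force: [0.3, 0.2, -0.9]
grip_width: 0.031
grasp_force: 40.0
```

```bash
python3 - <<'E'
from h import *
o=get_obs();print(o["tool_pos"],o["grip_width"],o["grasp_force"])
r=read_camera("wrist");save(r,"w8",None,1.2)
E
```

```text
[ 0.4290236  -0.33104099  0.06883709] 0.03103090125591449 39.97506746987597
```

View pics/w8.png

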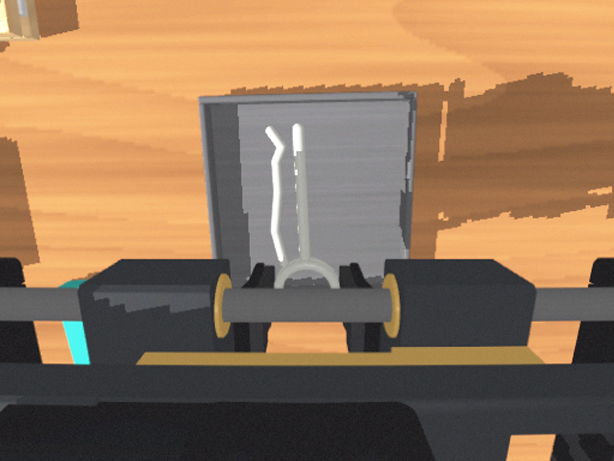

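play_rows([
  [[0, 0.003, 0.03, 0, 0, 0, 0.025], [0, 0, 0.02, 0, 0, 0, 0.025], [0, 0, 0.008, 0, 0, 0, 0.025], [0, 0, 0.003, 0, 0, 0, 0.025], [0, 0, 0, 0, 0, 0, 0.025], [0, 0, 0, 0, 0, 0, 0.045], [0, 0, 0, 0, 0, 0, 0.045], [0, 0, 0, 0, 0, 0, 0.045], [0, 0, -0.02, 0, 0, 0, 0.045], [0, 0, -0.05, 0, 0, 0, 0.045], [0, 0, -0.05, 0, 0, 0, 0.045], [0, 0, -0.03, 0, 0, 0, 0.045]],
])

```text
time_s: 31.4
tool_pos: [0.4299, -0.3366, 0.1625]
tool_rot: [179.8, -0.2, -0.5]
force: [1.4, -2.2, -0.6]
grip_width: 0.0451
grasp_force: 0.0
```

```bash
python3 - <<'E'
from h import *
o=get_obs();print(o["tool_pos"],o["qpos"].round(1))
r=read_camera("wrist");save(r,"w9",(100,0,400,230),2)
E
```

```text
[ 0.42986915 -0.3365873   0.1625403 ] [ 62.2   9.7 -29.5 102.    5.1  69.3 -59.3]
```

View pics/w9.png

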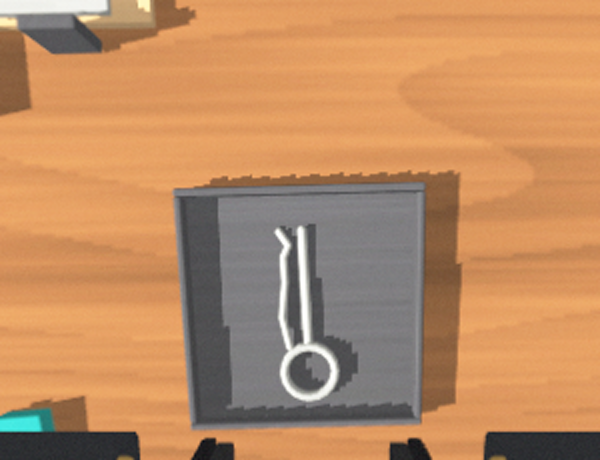

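play_rows([
  [[0.037, -0.022, 0, 0, 0, 0, 0.045], [0.037, -0.022, 0, 0, 0, 0, 0.045], [0.037, -0.022, 0, 0, 0, 0, 0.045], [0.037, -0.022, 0, 0, 0, 0, 0.045], [0.037, -0.022, 0, 0, 0, 0, 0.045], [0, 0, 0, 0, 0, 0, 0.045]],
])

```text
time_s: 32.05
tool_pos: [0.619, -0.2204, 0.1577]
tool_rot: [-179.7, -0.2, -0.0]
force: [0.0, 0.6, 0.3]
grip_width: 0.0451
grasp_force: 0.0
```

play_rows([
  [[0, 0, 0, 0, 0, -0.144, 0.045], [0, 0, 0, 0, 0, -0.144, 0.045], [0, 0, 0, 0, 0, -0.144, 0.045], [0, 0, 0, 0, 0, -0.144, 0.045], [0, 0, 0, 0, 0, -0.144, 0.045], [0, 0, 0, 0, 0, -0.144, 0.045], [0, 0, 0, 0, 0, -0.144, 0.045], [0, 0, 0, 0, 0, -0.144, 0.045], [0, 0, 0, 0, 0, -0.144, 0.045], [0, 0, 0, 0, 0, -0.144, 0.045], [0, 0, 0, 0, 0, -0.139, 0.045], [0, 0, 0, 0, 0, 0, 0.045]],
])

```text
time_s: 33.25
tool_pos: [0.6137, -0.2282, 0.1578]
tool_rot: [-180.0, 0.0, 89.9]
force: [0.2, -0.5, 0.5]
grip_width: 0.0447
grasp_force: 0.0
```

```bash
python3 - <<'E'
from h import *
o=get_obs();print(o["tool_pos"],o["tool_rot"],o["qpos"].round(1))
r=read_camera("wrist");save(r,"w10",None,1.2)
for n,z in(("pin_handle",.09),):
    for d in silhouettes("wrist",n): print(n,round(d["p"],2),rect(r,d["pixels"],z),d["extent"])
E
```

```text
[ 0.61370315 -0.22818645  0.15776965] [-1.79967861e+02  5.05007715e-03  8.99229364e+01] [ 54.6  29.1 -49.8  85.8  22.6  75.6   2.7]
pin_handle 0.93 [ 617.  -226.1   43.4   14.5   90. ] [250.0, 176.0, 270.8, 227.8]
```

View pics/w10.png

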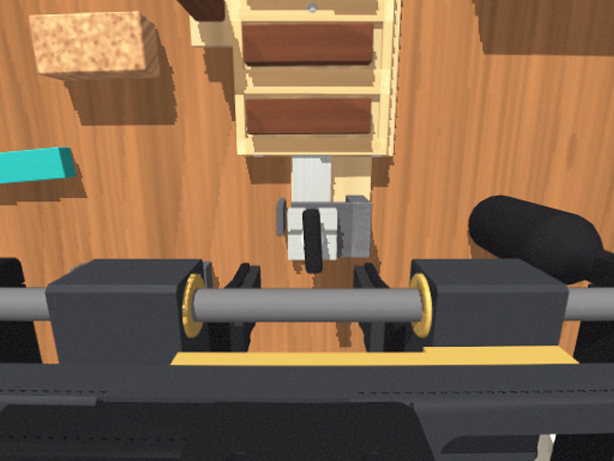

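play_rows([
  [[0.0017, 0.003, 0.03, 0, 0, 0, 0.045], [0, 0, 0.03, 0, 0, 0, 0.045], [0, 0, 0.023, 0, 0, 0, 0.045], [0, 0, 0, 0, 0, 0, 0.03], [0, 0, 0, 0, 0, 0, 0.02], [0, 0, 0, 0, 0, 0, 0.003], [0, 0, 0, 0, 0, 0, 0.003], [0, 0, 0, 0, 0, 0, 0.003]],
], force=50)

```text
time_s: 34.15
tool_pos: [0.6179, -0.226, 0.0764]
tool_rot: [179.9, 0.1, 89.9]
force: [-2.9, 0.9, 3.6]
grip_width: 0.0131
grasp_force: 2.4
```

play_rows([
  [[0, 0, 0, 0, 0, 0, 0.02], [0, 0, 0.002, 0, 0, 0, 0.02], [0, 0, 0, 0, 0, 0, 0.003], [0, 0, 0, 0, 0, 0, 0.003], [0, 0, 0, 0, 0, 0, 0.003]],
], force=50)

```text
time_s: 34.65
tool_pos: [0.6174, -0.2257, 0.0727]
tool_rot: [180.0, -0.0, 90.0]
force: [0.9, 0.4, -1.2]
grip_width: 0.0125
grasp_force: 49.9
```

play_rows([
  [[0, 0, -0.005, 0, 0, 0, 0.003], [0, 0, -0.005, 0, 0, 0, 0.003], [0, 0, -0.005, 0, 0, 0, 0.003], [0, 0, -0.004, 0, 0, 0, 0.003], [0, 0, 0, 0, 0, 0, 0.003], [0, 0, 0, 0, 0, 0, 0.003]],
])

```text
time_s: 35.25
tool_pos: [0.6172, -0.2258, 0.0917]
tool_rot: [-180.0, -0.0, 89.9]
force: [4.9, -1.0, -9.3]
grip_width: 0.0121
grasp_force: 49.9
```

play_rows([
  [[0, 0, 0, 0, 0, 0.1, 0.003], [0, 0, 0, 0, 0, 0.13, 0.003], [0, 0, 0, 0, 0, 0.13, 0.003], [0, 0, 0, 0, 0, 0.13, 0.003], [0, 0, 0, 0, 0, 0.13, 0.003], [0, 0, 0, 0, 0, 0.13, 0.003], [0, 0, 0, 0, 0, 0.13, 0.003], [0, 0, 0, 0, 0, 0.13, 0.003]],
])

```text
time_s: 36.05
tool_pos: [0.618, -0.2262, 0.0919]
tool_rot: [179.9, -0.1, 31.8]
force: [4.7, -1.8, -9.7]
grip_width: 0.0122
grasp_force: 49.9
```

play_rows([
  [[0, 0, 0, 0, 0, 0.13, 0.003], [0, 0, 0, 0, 0, 0.13, 0.003], [0, 0, 0, 0, 0, 0.13, 0.003], [0, 0, 0, 0, 0, 0.13, 0.003], [0, 0, 0, 0, 0, 0.04, 0.003], [0, 0, 0, 0, 0, 0, 0.003], [0, 0, 0, 0, 0, 0, 0.003]],
])

```text
time_s: 36.75
tool_pos: [0.6181, -0.2268, 0.092]
tool_rot: [179.9, -0.1, -0.0]
force: [5.9, -3.6, -9.4]
grip_width: 0.0127
grasp_force: 49.9
```

play_rows([
  [[0, 0, 0.003, 0, 0, 0, 0.003], [0, 0, 0.003, 0, 0, 0, 0.003], [0, 0, 0, 0, 0, 0, 0.003], [0, 0, 0, 0, 0, 0, 0.003]],
])

```text
time_s: 37.15
tool_pos: [0.6181, -0.2268, 0.0862]
tool_rot: [179.9, -0.1, -0.0]
force: [5.6, -2.7, -8.4]
grip_width: 0.0121
grasp_force: 49.9
```

play_rows([
  [[0, 0, 0.0012, 0, 0, 0, 0.003], [0, 0, 0, 0, 0, 0, 0.003], [0, 0, 0, 0, 0, 0, 0.003]],
])

```text
time_s: 37.45
tool_pos: [0.6182, -0.2268, 0.0859]
tool_rot: [179.9, -0.1, -0.0]
force: [4.2, -3.0, -4.4]
grip_width: 0.0125
grasp_force: 49.9
```

Force falls while the height holds: it is resting in the notch. Release and rise, then look.

play_rows([
  [[0, 0, 0, 0, 0, 0, 0.03], [0, 0, 0, 0, 0, 0, 0.04], [0, 0, -0.02, 0, 0, 0, 0.04], [0, 0, -0.04, 0, 0, 0, 0.04], [-0.03, -0.03, 0, 0, 0, 0, 0.05], [-0.03, -0.035, 0, 0, 0, 0, 0.05], [-0.03, -0.035, 0, 0, 0, 0, 0.05], [-0.03, -0.035, 0, 0, 0, 0, 0.05], [-0.03, -0.03, 0, 0, 0, 0, 0.05], [0, 0, 0, 0, 0, 0, 0.05], [0, 0, 0, 0, 0, 0, 0.05]],
])

```text
time_s: 38.55
tool_pos: [0.4667, -0.06, 0.1456]
tool_rot: [179.9, 0.0, 0.1]
force: [1.1, -0.4, 0.2]
grip_width: 0.05
grasp_force: 0.0
```

```bash
python3 look.py w11;python3 - <<'E'
from h import *
r=read_camera("wrist")
for n,z in(("carrier_handle",.064),("pin_handle",.103)):
    for d in silhouettes("wrist",n): print(n,round(d["p"],2),rect(r,d["pixels"],z),d["extent"])
E
```

```text
38.55 [ 0.4667 -0.06    0.1456] [1.799e+02 0.000e+00 1.000e-01]
0.89 [614.9 -37.5  95.6  26.1  -0.8]
0.73 [ 621.1 -142.3   86.8   29.2    1.4]
0.69 [ 6.142e+02  1.350e+01  9.800e+01  2.840e+01 -6.000e-01]
0.63 [624.  -91.   81.3  28.5  -0.9]
wrist 0.71 [ 6.020e+02 -1.443e+02  6.970e+01  3.130e+01 -1.000e-01] [ 597.8 -139.2] [327.2, 0.9, 368.4, 83.7]
wrist 0.65 [ 6.017e+02 -3.610e+01  6.960e+01  2.870e+01 -5.000e-01] [597.5 -37.6] [212.8, 2.4, 242.9, 86.8]
wrist 0.6 [601.5 -91.3  70.5  28.6   1.6] [597.3 -89.5] [271.8, 0.6, 305.1, 85.6]
wrist 0.56 [602.   17.4  69.9  32.   -1.2] [597.8  12.5] [147.8, 2.4, 187.3, 83.7]
carrier_handle 0.82 [572.4 -92.4 246.5  94.9  89.9] [132.1, 0.0, 459.8, 133.9]
pin_handle 0.95 [ 598.6 -206.8   34.7   17.3  -88.7] [456.6, 1.2, 511.3, 31.5]
```

View pics/w11.png

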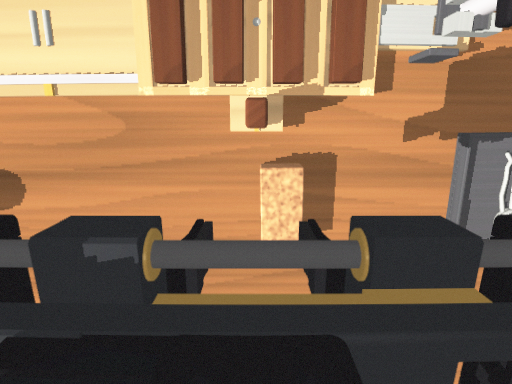

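```bash
python3 - <<'E'
from h import *
r=read_camera("wrist");save(r,"w12",(200,0,512,140),2.5)
print(w(r,[(257,110),(246,98),(268,98),(246,126),(268,126)],.064))
E
```

```text
[[ 0.54099499 -0.06267921]
 [ 0.55007318 -0.05406899]
 [ 0.55006229 -0.0712766 ]
 [ 0.5286578  -0.05389971]
 [ 0.5286493  -0.0714742 ]]
```

View pics/w12.png

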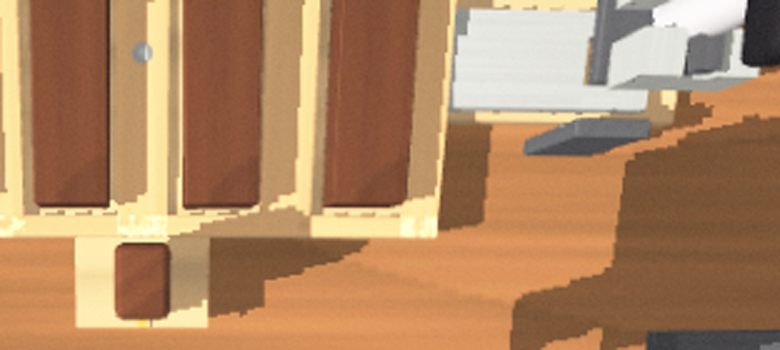

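play_rows([
  [[0.037, 0.0015, 0, 0, 0, 0, 0.05], [0.037, 0.0015, 0, 0, 0, 0, 0.05], [0, 0, 0, 0, 0, 0, 0.05], [0, 0, 0.04, 0, 0, 0, 0.05], [0, 0, 0.03, 0, 0, 0, 0.05], [0, 0, 0.03, 0, 0, 0, 0.05], [0, 0, 0, 0, 0, 0, 0.04], [0, 0, 0, 0, 0, 0, 0.03], [0, 0, 0, 0, 0, 0, 0.01], [0, 0, 0, 0, 0, 0, 0.01], [0, 0, 0, 0, 0, 0, 0.01]],
], force=30)

```text
time_s: 40.05
tool_pos: [0.5425, -0.0631, 0.0464]
tool_rot: [-180.0, -0.2, -0.0]
force: [0.7, 9.9, 5.3]
grip_width: 0.0178
grasp_force: 5.4
```

play_rows([
  [[0, 0, 0, 0, 0, 0, 0.01], [0, 0, 0, 0, 0, 0, 0.01], [0, 0, 0, 0, 0, 0, 0.01], [0, 0, 0, 0, 0, 0, 0.01]],
])

```text
time_s: 40.45
tool_pos: [0.5425, -0.0629, 0.0463]
tool_rot: [-180.0, -0.1, 0.0]
force: [-0.9, 2.7, 5.9]
grip_width: 0.0176
grasp_force: 30.0
```

play_rows([
  [[0, -0.004, 0, 0, 0, 0, 0.01], [0, -0.006, 0, 0, 0, 0, 0.01], [0, -0.009, 0, 0, 0, 0, 0.01], [0, -0.01, 0, 0, 0, 0, 0.01], [0, -0.01, 0, 0, 0, 0, 0.01], [0, -0.01, 0, 0, 0, 0, 0.01], [0, -0.01, 0, 0, 0, 0, 0.01], [0, -0.01, 0, 0, 0, 0, 0.01], [0, -0.01, 0, 0, 0, 0, 0.01], [0, -0.01, 0, 0, 0, 0, 0.01], [0, 0, 0, 0, 0, 0, 0.01], [0, 0, 0, 0, 0, 0, 0.01]],
])

```text
time_s: 41.65
tool_pos: [0.5427, 0.0253, 0.0463]
tool_rot: [180.0, -0.2, 0.0]
force: [-0.9, -0.0, 7.0]
grip_width: 0.0177
grasp_force: 30.0
```

play_rows([
  [[0, -0.004, 0, 0, 0, 0, 0.01], [0, -0.004, 0, 0, 0, 0, 0.01], [0, -0.0035, 0, 0, 0, 0, 0.01], [0, 0, 0, 0, 0, 0, 0.01], [0, 0, 0, 0, 0, 0, 0.01], [0, 0, 0, 0, 0, 0, 0.01]],
])

```text
time_s: 42.25
tool_pos: [0.5427, 0.0372, 0.0463]
tool_rot: [-180.0, -0.2, -0.0]
force: [-0.7, 1.9, 8.0]
grip_width: 0.0179
grasp_force: 30.0
```

Release, rise straight, back off and check everything.

play_rows([
  [[0, 0, 0, 0, 0, 0, 0.025], [0, 0, 0, 0, 0, 0, 0.04], [0, 0, 0, 0, 0, 0, 0.04], [0, 0, -0.03, 0, 0, 0, 0.04], [0, 0, -0.05, 0, 0, 0, 0.04], [0, 0, -0.05, 0, 0, 0, 0.04], [-0.04, 0, -0.03, 0, 0, 0, 0.04], [-0.04, 0.03, -0.03, 0, 0, 0, 0.04], [0, 0.03, 0, 0, 0, 0, 0.04], [0, 0.03, 0, 0, 0, 0, 0.04], [0, 0, 0, 0, 0, 0, 0.04], [0, 0, 0, 0, 0, 0, 0.04]],
])

```text
time_s: 43.45
tool_pos: [0.4667, -0.0495, 0.2303]
tool_rot: [-180.0, 0.0, -0.1]
force: [-0.2, 0.4, -0.9]
grip_width: 0.0404
grasp_force: 0.0
```

```bash
python3 look.py;python3 - <<'E'
from h import *
r=read_camera("wrist");a=r["frame"];s=read_camera("scene")["frame"][130:310,100:370]
t=read_camera("top");
im=np.vstack([cv2.resize(a,(540,405))[:300],cv2.resize(s,(540,300))]);im=np.ascontiguousarray(im[:,:,::-1])
cv2.imwrite("pics/fin.png",im)
E
```

```text
43.45 [ 0.4667 -0.0495  0.2303] [-1.8e+02  0.0e+00 -1.0e-01]
0.98 [ 6.136e+02  6.210e+01  1.004e+02  2.610e+01 -5.000e-01]
0.86 [614.9 -42.2  95.7  26.1  -0.7]
0.8 [ 6.154e+02  1.110e+01  1.004e+02  2.850e+01 -6.000e-01]
0.78 [ 6.153e+02  1.143e+02  9.810e+01  2.620e+01 -4.000e-01]
wrist 0.85 [616.4 119.2  99.6  34.6  -1.4] [612.4 111.1] [97.7, 2.5, 131.9, 90.7]
wrist 0.82 [616.4  12.4  97.9  29.2   0.8] [612.4   9.5] [189.3, 0.0, 216.3, 91.9]
wrist 0.81 [6.166e+02 6.510e+01 9.820e+01 3.190e+01 6.000e-01] [612.6  59.7] [145.3, 3.4, 172.5, 91.6]
wrist 0.71 [ 6.163e+02 -4.110e+01  9.760e+01  2.860e+01  4.000e-01] [612.3 -41.4] [236.6, 0.0, 264.1, 91.0]
```

View pics/fin.png

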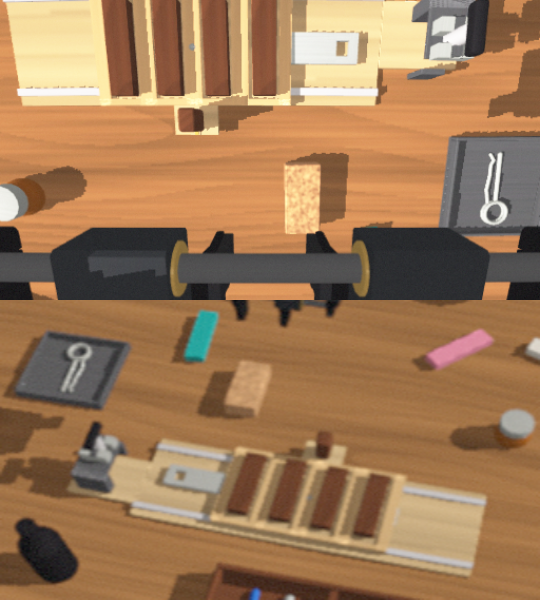

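```bash
python3 -c "from cell import *;print(sign_off())"
```

```text
the job is handed in; nothing more can be done
None
```

I handed the job in at about 43 s. The last pictures show all four blanks lying flat in their own bays, the clip in the tray, the lock pin turned a quarter and staying up, and the carrier moved about 100 mm to the middle station.

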